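Index a flange to its second hole in the drill jig and hold it for drilling

ROBOT

A 6-joint arm with a two-finger parallel gripper is mounted at the origin on the work surface. World frame = base frame: x ahead of the robot, y to its left, z up, the work surface at z = 0. Lengths are in mm, angles in rad, forces in N, time in s.
With the tool pointing down it reaches from about 225 to 725 mm from the base axis. Payload 3.1 kg.
Tool frame: the origin (TCP) lies between the finger pads; the fingertips stand 22 mm ahead of it and the grasp point (between the pads) lies 3 mm ahead of it; z points along the fingers, y is the line along which they close (so a half turn about z gives the same grasp; the last joint's range is limited). The gripper opens to 85 mm and grips with 20 to 120 N. Pads are 22 mm wide; open, the fingers measure 114 mm over their backs; the gripper's body (76 mm by 85 mm) begins 54 mm behind the grasp point. The pads swing forward as they close: fully open they stand 13 mm farther back than shut.
Start: joints at [1.133, 0.048, 0.099, 1.622, 0, 1.443], TCP at [160.063, 499.997, 253.312] pointing down, gripper open.
Joint ranges: [-2.91, 2.91], [-0.99, 1.94], [-1.21, 1.42], [-2.12, 2.29], [-1.49, 1.47], [-3.14, 3.14]. Speed limits (rad/s): [2.79, 2.79, 3.14, 3.14, 3.14, 3.14].

INTERFACE

Orientations are given as a unit quaternion [x, y, z, w].
In Python, from rig import robot, optics, job gives the robot as it stands.
- The arm moves only by the tool arm_command, never from a script. Its argument "targets" is a list of rows, each an object of numbers: "jaw": the opening in per cent of the stroke, from 0 (shut) to 100 (fully open); "x", "y", "z": the shift along the tool's x, y, z in m; "yaw": the turn about the tool's z in degrees. A call has 1 to 20 rows; each row shifts and turns the commanded pose from where the row before left it, along the tool's axes as they then stand; what a row does not reach is not made up. A row lasts 1/12 s, in which the tool goes at most 41.7 mm and 7.16 degrees, less where a joint would pass 70% of its speed; a pose out of reach is approached as far as the arm can. A call with a gripper value outside its range is refused whole. The fingers move at their own pace and stop on an object; "grip_force" is the grip in N (left out, the last holds). Time passes only in rows, so rows that do not move let the fingers close. It gives the time, the measured TCP pose, the force, the opening and the grip force at its end, in the units of the state.
- robot.observe(): the state, without advancing time (a new reading comes with each control period).
- optics.grab_frame(name): name is "side" or "top" or "wrist"; returns a dict with "color" (420x560x3 uint8, red, green, blue), "camera_matrix" (3x3 intrinsics, pixels), "k1" (the pictures are not rectified: a ray, as slopes to the right and down, at radius r is drawn at 1 + k1 r^2 times it, then the intrinsics apply), "R" (3x3) and "t" (3): a world point X has camera coordinates R X + t. Camera axes: x right, y down, z forward; pixel columns grow to the right and rows downward; lengths in mm; the calibration is good to about 2 mm. A picture is of the moment at which its call begins. There is no depth.
- job.job_done(): hands the job in; it is judged then, once.
The state is a dict: "t": time; "qpos": joint angles; "qvel": joint speeds; "tau": joint torques, N m; "position": TCP position; "tcp_rot": TCP orientation; "contact_force": force on the tool from outside, world axes, zero at the start; "wrist_torque": the same for the moment, N m; "finger_gap": finger opening in mm; "gripper_force": force on a finger pad.
Only numpy, scipy, OpenCV 4.12 (cv2) and the standard library are available. Lean on these libraries where they do the work, as an engineer would, in place of code of your own. Each camera call takes 0.05 s, during which the arm holds its last target. There are 200 camera calls.

TASK

The flange in the indexing drill jig is ready for the next of its eight holes: slide the saddle along its ways to the left until it is home against the stop screw under the drill-bush arm. Then turn the black index knob counter-clockwise back to its zero stop, and from there clockwise, counting three clicks, to the third stop without running past it. Finish while still gripping the knob there, so that the flange is held for drilling; leave the other things on the bench alone.

Things in the scene. Friction and masses are not known exactly. Their poses are not given: they have to be found in the camera images.
- drill_jig: Fixed indexing drill jig: steel bed 220 (x) by 340 (y) by 12 mm. Origin on the bench under the middle of the saddle's run; its y axis is the way the saddle slides (+y = left = home), its x axis points away from the robot. White lines on its front edge mark the loading place (y -75 mm) and the drilling place (y +75 mm).
- bush (a point): Top of the fixed drill bush (17 mm wide, 90 mm above the bench) on the overhanging steel arm, 76 to 90 mm up, held by a post on the far side of the bed's left half. With the saddle home it hangs over the flange, 38 mm beyond the knob's axis (along drill_jig's x), lower than the knob.
- saddle (a joint): Travel in m of the aluminium saddle (140 mm along the slide, top 40 mm above the bench). 0 = loading end, 0.150 = home against the stop screw (+y of drill_jig). Starts between 0 and 0.05. It cannot lift or turn, slides against about 5 N of friction and stays where it is left.
- handle_grip (a point): Middle of the upright round black handle on the saddle's robot-side edge: diameter 22 mm, 52 to 95 mm above the bench, this point 74 mm up; 98 mm in front of the knob's axis (along -x of drill_jig); moves with the saddle. Pinch it from above, fingers closing along drill_jig's y: the index plate and flange leave no room for a finger beyond it.
- index_head (a joint): Angle in rad of notched plate, flange and knob together, growing clockwise seen from above. Zero stop at 0 (hard end at -0.02), then stops every 0.2618: third 0.785, fourth 1.047. A spring plunger clicks into each: about 0.15 Nm to leave a stop, less half-way, then it pulls into the next. Starts in or near the first, second or third stop.
- index_knob: Round black knob on top of the head, diameter 42 mm, 28 mm high (104 to 132 mm above the bench), axis vertical, origin at its centre (118 mm up) on the axis of rotation. The short steel line on its top points along its own x: away from the robot (drill_jig's x) at joint value 0. Below it: 16 mm stem, flange (diameter 100 mm, top 72 mm up).
- pliers: Bystander, to be left alone: combination pliers, about 180 mm long, 13 mm high, lying flat left of the drill jig. Origin at its underside.
- done_flange: Bystander, to be left alone: finished loose aluminium flange, diameter 100 mm, 11 mm thick, eight holes, lying right of the drill jig. Origin at its underside.
- centre_punch: Bystander, to be left alone: centre punch, about 115 mm long, 12 mm high, lying in front of the jig (on the robot's side). Origin at its underside.
- screwdriver: Bystander, to be left alone: screwdriver lying in front of the jig (on the robot's side). Origin at its underside.
- spray_can: Bystander, to be left alone: spray can standing upright, diameter 60 mm, 190 mm high. Origin at its underside.
- oil_tin: Bystander, to be left alone: tin with a lid, diameter 76 mm, 110 mm high. Origin at its underside.
- tape_measure: Bystander, to be left alone: black tape measure standing on edge, about 70 by 34 by 62 mm. Origin at its underside.
- hammer: Bystander, to be left alone: hammer lying flat. Origin at its underside.

How it is judged:
By the outcome, as a careful person would: the job done as asked, in the order asked, and still so for the second after the job is handed in, while the arm keeps its last pose, push and grip.
It also fails if it takes over 72 s, if anything falls off the work surface, if the arm or the gripper's body presses on something with over 40 N, if the wrist force passes 120 N, or if a joint passes its speed limit or range.

## Working session

There is one attempt and no reset: what is moved stays moved. The work goes in short steps, Python scripts to look and compute and a tool call to move; the robot and the scene stay as the last step left them, time stands still between calls to the robot, and variables do not carry over. Pictures are saved under pics/ and viewed, at most 10 in all, crops included, and the job is handed in when it is done.

Besides the shell and the picture viewer there is one more tool, called after ">>>" by a JSON object that holds its "api" and its "payload", one argument or row to a line. arm_command: Moves the arm, as the interface text tells. Its arguments: {"type":"object","properties":{"targets":{"type":"array","items":{"type":"object","properties":{"jaw":{"type":"number"},"x":{"type":"number"},"y":{"type":"number"},"z":{"type":"number"},"yaw":{"type":"number"}}}},"grip_force":{"type":"number"}},"required":["targets"]}

```bash
mkdir -p pics; ls
cat > h.py <<'E'
import numpy as np,cv2
from rig import robot,optics,job
def grab(n,fn=None):
    f=optics.grab_frame(n)
    if fn: cv2.imwrite('pics/'+fn,f['color'][:,:,::-1])
    return f
def pix2world(f,uv,z):
    K=np.array(f['camera_matrix']);k=f['k1']
    d=np.array([(uv[0]-K[0,2])/K[0,0],(uv[1]-K[1,2])/K[1,1]])
    s=d.copy()
    for _ in range(30): s=d/(1+k*(s@s))
    R=np.array(f['R']);t=np.array(f['t'])
    c=-R.T@t; r=R.T@np.array([s[0],s[1],1])
    return c+r*(z-c[2])/r[2]
def proj(f,X):
    K=np.array(f['camera_matrix']);R=np.array(f['R']);t=np.array(f['t'])
    c=R@np.array(X)+t; s=c[:2]/c[2]; s=s*(1+f['k1']*(s@s))
    return s[0]*K[0,0]+K[0,2],s[1]*K[1,1]+K[1,2]
E
python3 - <<'E'
from h import *
import pickle
fs={n:grab(n) for n in('top','side')}
pickle.dump(fs,open('f0.pkl','wb'))
im=fs['top']['color'][:,:,::-1]
cv2.imwrite('pics/top0.png',cv2.resize(im,(800,600)))
cv2.imwrite('pics/side0.png',cv2.resize(fs['side']['color'][:,:,::-1],(800,600)))
print(robot.observe())
for n in fs: print(n,fs[n]['camera_matrix'],fs[n]['k1'],-np.array(fs[n]['R']).T@fs[n]['t'])
E
```

```text
pics
{'t': 0.1, 'qpos': array([ 1.13318571e+00,  4.86933422e-02,  9.77423366e-02,  1.62200789e+00,
       -4.00058127e-05,  1.44300937e+00]), 'qvel': array([ 0.00064117, -0.00096801,  0.00300801,  0.00057715,  0.00023399,
        0.00146889]), 'tau': array([ 2.07080069e-03, -3.39852798e+01,  3.20934677e+01,  1.58096576e-02,
       -1.18164030e-04, -8.63003237e-06]), 'position': array([159.86528983, 499.52974363, 252.2194057 ]), 'tcp_rot': array([ 1.54292872e-01,  9.88024565e-01, -1.04394198e-03, -2.82413037e-04]), 'contact_force': array([-0.34969385,  0.28709887,  0.12192671]), 'wrist_torque': array([-0.01653282,  0.00682089,  0.0384761 ]), 'gripper_force': 0.0, 'finger_gap': 85.40904825269467}
top [[423.46995298   0.         285.2928653 ]
 [  0.         423.46995298 214.7413035 ]
 [  0.           0.           1.        ]] 0.026958273126242528 [ 294.85963509    8.81854478 1294.37334481]
side [[381.86858526   0.         275.07432076]
 [  0.         381.86858526 208.8216457 ]
 [  0.           0.           1.        ]] -0.05436890349259128 [389.49389732 865.18321828 994.75808508]
```

View pics/top0.png

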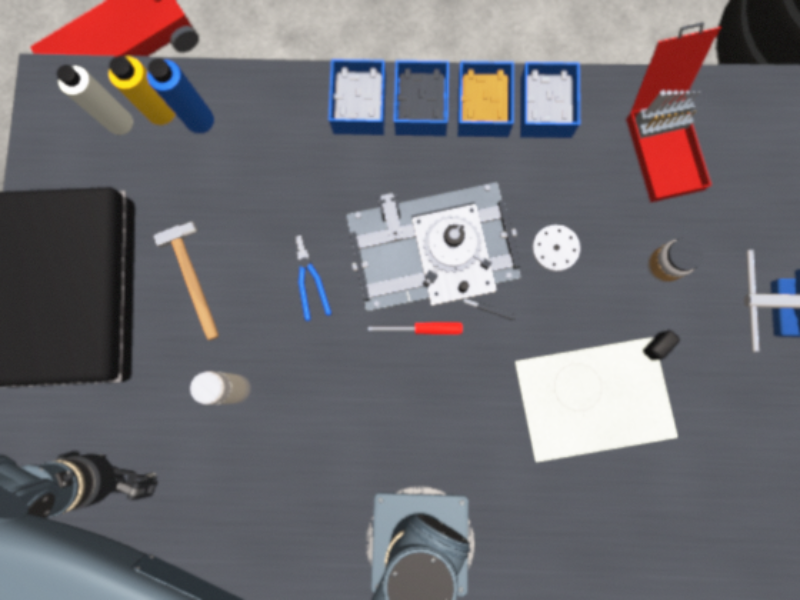

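View pics/side0.png

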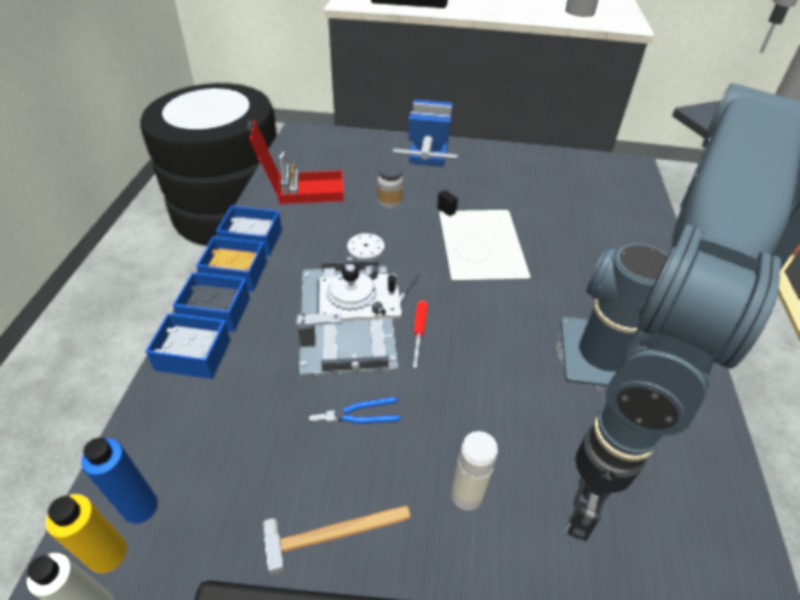

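The top view shows the jig around (435,245), tilted about 13°. The saddle is near its right end, with the knob at about (455,235) and the handle at about (463,287). I'll enlarge both.

Run:
```python
from h import *
import pickle
fs=pickle.load(open('f0.pkl','rb'))
a=fs['top']['color'][120:225,235:375,::-1]
cv2.imwrite('pics/topc.png',cv2.resize(a,(800,600),interpolation=cv2.INTER_CUBIC))
```

```text
(no output)
```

View pics/topc.png

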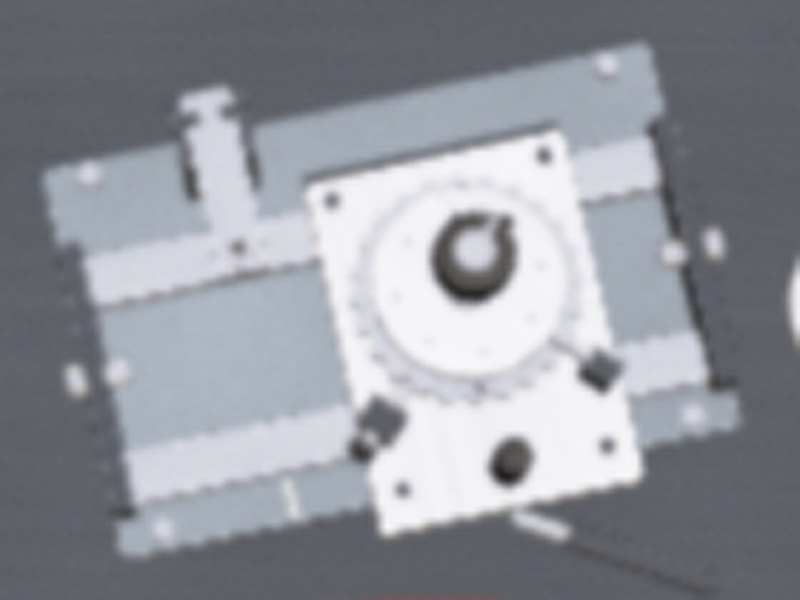

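The crop shows the bed corners at (45,172), (650,43), (740,425) and (120,555). The knob top is at about (474,250) with its line towards (502,222), the handle top is at about (514,456), and the bush hole is at (238,247).

Run:
```python
from h import *
import pickle
f=pickle.load(open('f0.pkl','rb'))['top']
W=lambda u,v,z: pix2world(f,(235+(u+.5)/800*140-.5,120+(v+.5)/600*105-.5),z)[:2]
c=[W(*p,12) for p in[(45,172),(650,43),(740,425),(120,555)]]
o=np.mean(c,0);print(c,o)
yd=(c[0]-c[1])/np.linalg.norm(c[0]-c[1]);y2=(c[3]-c[2])/np.linalg.norm(c[3]-c[2])
print([np.linalg.norm(c[i]-c[i-1]) for i in range(4)])
yy=yd+y2;yy/=np.linalg.norm(yy);th=np.arctan2(-yy[0],yy[1]);x2=(c[0]-c[3]);th2=np.arctan2(x2[1],x2[0]);x3=(c[1]-c[2]);th3=np.arctan2(x3[1],x3[0]);print('yaw deg',np.degrees([th,th2,th3]))
R=np.array([[np.cos(th),-np.sin(th)],[np.sin(th),np.cos(th)]])
for n,p in dict(knob=(474,250,132),line=(502,222,132),handle=(514,456,95),bush=(238,247,90),mark=(291,500,12),s1=(305,185,40),s2=(560,130,40),s3=(640,478,40),s4=(385,533,40)).items():
    w=W(*p); print(n,w.round(1),'jig',(R.T@(w-o)).round(1))
```

```text
[array([684.48052183, 176.76845217]), array([ 764.84557377, -153.55525224]), array([ 552.1931021 , -203.15085634]), array([473.45575222, 127.71633337])] [618.74373748 -13.05533076]
[np.float64(216.6507875495918), np.float64(339.9592494286961), np.float64(218.35933150289486), np.float64(340.1068471711453)]
yaw deg [13.52989312 13.08586319 13.12806697]
knob [612.9 -52.6] jig [-14.9 -37.1]
line [627.5 -66.2] jig [ -3.9 -53.7]
handle [517.  -76.4] jig [-113.7  -37.8]
bush [623.3  65.9] jig [22.9 75.7]
mark [505.5  36.9] jig [-98.4  75.1]
s1 [671.9  33.4] jig [62.5 32.8]
s2 [ 705.2 -102.3] jig [  63.2 -107. ]
s3 [ 517.1 -146.4] jig [-130.  -105.8]
s4 [484.6 -13.4] jig [-130.5   31. ]
```

The checks agree: the bed measures 340×217, the marks and bush sit at y≈75, and handle and knob share y≈−37.5. Jig yaw is about 13.3° and the saddle is at about 0.038. I'll turn the tool to the jig's axes, then travel to the handle.

>>> {"api": "arm_command", "payload": {
  "targets": [
    {"yaw":-6.2,"jaw":55},
    {"yaw":-6.2,"jaw":55},
    {"yaw":-6.2,"jaw":55},
    {"yaw":-6.2,"jaw":55},
    {"yaw":-6.2,"jaw":55}
  ],
  "grip_force": 50
}}

```text
$.targets[0]: bad value
```

>>> {"api": "arm_command", "payload": {
  "targets": [
    {"x":-0.012,"y":-0.0357},
    {"x":-0.012,"y":-0.0357},
    {"x":-0.012,"y":-0.0357},
    {"x":-0.012,"y":-0.0357},
    {"x":-0.012,"y":-0.0357},
    {"x":-0.012,"y":-0.0357},
    {"x":-0.012,"y":-0.0357},
    {"x":-0.012,"y":-0.0357},
    {"x":-0.012,"y":-0.0357},
    {"x":-0.012,"y":-0.0357},
    {"x":-0.012,"y":-0.0357},
    {"x":-0.012,"y":-0.0357},
    {"x":-0.012,"y":-0.0357},
    {"x":-0.012,"y":-0.0357},
    {"x":-0.012,"y":-0.0357},
    {"x":-0.012,"y":-0.0357},
    {"x":-0.012,"y":-0.0357},
    {"x":-0.012,"y":-0.0357},
    {"x":0}
  ]
}}

```text
$.targets[0]: bad value
```

```bash
cat >> h.py <<'E'
from scipy.spatial.transform import Rotation as Ro
O=np.array([618.7,-13.1]);TH=np.radians(13.3)
def st():
    s=robot.observe();M=Ro.from_quat(s['tcp_rot']).as_matrix()
    c,si=np.cos(TH),np.sin(TH);Rj=np.array([[c,-si],[si,c]])
    print('t %.2f'%s['t'],'jig',(Rj.T@(s['position'][:2]-O)).round(1),'z',s['position'][2].round(1),'ytool-jigy deg',(np.degrees(np.arctan2(M[1,1],M[0,1])-TH)-90).round(2),'F',s['contact_force'].round(1),'T',s['wrist_torque'].round(3),'gap',round(s['finger_gap'],1),'gf',round(s['gripper_force'],1),'q',s['qpos'].round(2))
    return s,M
E
python3 - <<'E'
from h import *
st()
f=grab('wrist');cv2.imwrite('pics/w1.png',f['color'][:,:,::-1])
for p,z in(((-113.4,-37.5),95),((-15,-37.3),132)):
    c,s=np.cos(TH),np.sin(TH);w=np.array([[c,-s],[s,c]])@p+O
    print(proj(f,[*w,z]))
E
```

```text
t 0.10 jig [-328.6  604.4] z 252.2 ytool-jigy deg -31.05 F [-0.3  0.3  0.1] T [-0.017  0.007  0.038] gap 85.4 gf 0.0 q [ 1.13  0.05  0.1   1.62 -0.    1.44]
(np.float64(2.7245482252942566), np.float64(517.3671823894515))
(np.float64(33.505189728407856), np.float64(577.8566928878454))
```

View pics/w1.png

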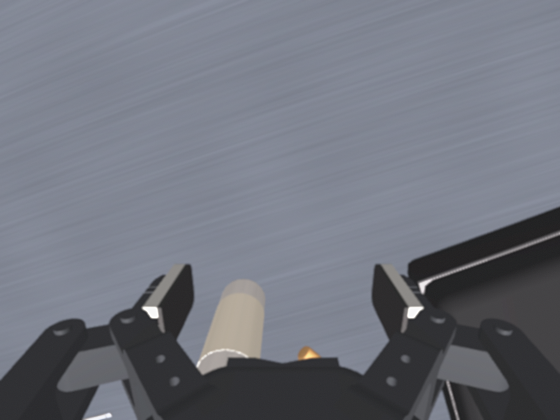

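Both moves were refused, so nothing has moved. The wrist picture shows only the bench, the can and the fingers (pads at about (175,300) and (395,300)). Rows seem to need every field, so I'll fill them all in.

>>> {"api": "arm_command", "payload": {
  "targets": [
    {"x":0,"y":0,"z":0,"yaw":-6.2,"jaw":55},
    {"x":0,"y":0,"z":0,"yaw":-6.2,"jaw":55},
    {"x":0,"y":0,"z":0,"yaw":-6.2,"jaw":55},
    {"x":0,"y":0,"z":0,"yaw":-6.2,"jaw":55},
    {"x":0,"y":0,"z":0,"yaw":-6.2,"jaw":55}
  ],
  "grip_force": 50
}}

```text
t: 0.57
position: [160.0, 499.8, 252.8]
tcp_rot: [-0.118, 0.993, -0.0, -0.0]
contact_force: [-0.8, 0.2, 0.5]
finger_gap: 46.8
gripper_force: 0.0
```

>>> {"api": "arm_command", "payload": {
  "targets": [
    {"x":-0.012,"y":-0.0357,"z":0,"yaw":0,"jaw":55},
    {"x":-0.012,"y":-0.0357,"z":0,"yaw":0,"jaw":55},
    {"x":-0.012,"y":-0.0357,"z":0,"yaw":0,"jaw":55},
    {"x":-0.012,"y":-0.0357,"z":0,"yaw":0,"jaw":55},
    {"x":-0.012,"y":-0.0357,"z":0,"yaw":0,"jaw":55},
    {"x":-0.012,"y":-0.0357,"z":0,"yaw":0,"jaw":55},
    {"x":-0.012,"y":-0.0357,"z":0,"yaw":0,"jaw":55},
    {"x":-0.012,"y":-0.0357,"z":0,"yaw":0,"jaw":55},
    {"x":-0.012,"y":-0.0357,"z":0,"yaw":0,"jaw":55},
    {"x":-0.012,"y":-0.0357,"z":0,"yaw":0,"jaw":55},
    {"x":-0.012,"y":-0.0357,"z":0,"yaw":0,"jaw":55},
    {"x":-0.012,"y":-0.0357,"z":0,"yaw":0,"jaw":55},
    {"x":-0.012,"y":-0.0357,"z":0,"yaw":0,"jaw":55},
    {"x":-0.012,"y":-0.0357,"z":0,"yaw":0,"jaw":55},
    {"x":-0.012,"y":-0.0357,"z":0,"yaw":0,"jaw":55},
    {"x":-0.012,"y":-0.0357,"z":0,"yaw":0,"jaw":55},
    {"x":-0.012,"y":-0.0357,"z":0,"yaw":0,"jaw":55},
    {"x":-0.012,"y":-0.0357,"z":0,"yaw":0,"jaw":55},
    {"x":0,"y":0,"z":0,"yaw":0,"jaw":55},
    {"x":0,"y":0,"z":0,"yaw":0,"jaw":55}
  ]
}}

```text
t: 2.23
position: [517.7, -77.5, 251.8]
tcp_rot: [-0.114, 0.994, 0.001, -0.001]
contact_force: [-0.9, 0.5, -0.5]
finger_gap: 46.9
gripper_force: 0.0
```

```bash
cat > look.py <<'E'
from h import *
import sys
st()
f=grab('wrist');cv2.imwrite('pics/'+sys.argv[1],f['color'][:,:,::-1])
y=float(sys.argv[2])
for p,z in(((-113.4,y),95),((-15,y),132)):
    c,s=np.cos(TH),np.sin(TH);w=np.array([[c,-s],[s,c]])@p+O
    print(np.round(proj(f,[*w,z]),1))
E
python3 look.py w2.png -37.5
```

```text
t 2.23 jig [-113.1  -39.5] z 251.8 ytool-jigy deg -0.24 F [-0.9  0.5 -0.5] T [ 0.021  0.066 -0.019] gap 46.9 gf 0.0 q [-0.28  0.05  0.09  1.62  0.   -0.5 ]
[283.8 199.4]
[284.3 313.9]
```

View pics/w2.png

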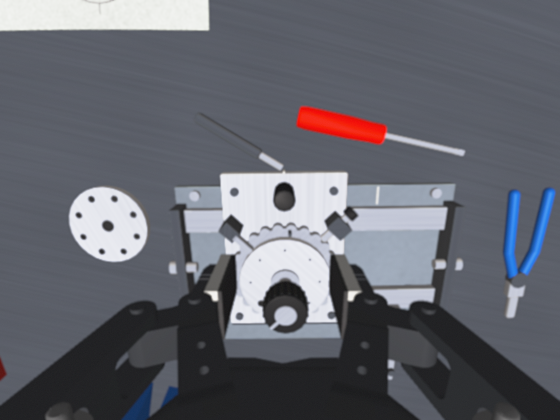

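The handle top is at (284,200) and the knob top at (286,316), both as predicted. I'll descend onto the handle and pinch it.

>>> {"api": "arm_command", "payload": {
  "targets": [
    {"x":0,"y":0.002,"z":0.03,"yaw":0,"jaw":55},
    {"x":0,"y":0,"z":0.03,"yaw":0,"jaw":55},
    {"x":0,"y":0,"z":0.03,"yaw":0,"jaw":55},
    {"x":0,"y":0,"z":0.03,"yaw":0,"jaw":55},
    {"x":0,"y":0,"z":0.028,"yaw":0,"jaw":55},
    {"x":0,"y":0,"z":0.025,"yaw":0,"jaw":55},
    {"x":0,"y":0,"z":0,"yaw":0,"jaw":55},
    {"x":0,"y":0,"z":0,"yaw":0,"jaw":15},
    {"x":0,"y":0,"z":0,"yaw":0,"jaw":15},
    {"x":0,"y":0,"z":0,"yaw":0,"jaw":15},
    {"x":0,"y":0,"z":0,"yaw":0,"jaw":15}
  ],
  "grip_force": 40
}}

```text
t: 3.2
position: [517.7, -74.6, 82.3]
tcp_rot: [-0.115, 0.993, -0.001, 0.001]
contact_force: [-2.2, -2.6, 0.1]
finger_gap: 20.7
gripper_force: 39.8
```

```bash
python3 -c "
from h import *
st()"
```

```text
t 3.20 jig [-112.4  -36.6] z 82.3 ytool-jigy deg -0.06 F [-2.2 -2.6  0.1] T [-0.36   0.509 -0.016] gap 20.7 gf 39.8 q [-0.27  0.07 -0.22  1.28 -0.   -0.5 ]
```

Gripped. I'll slide to just short of home, then ease in.

>>> {"api": "arm_command", "payload": {
  "targets": [
    {"x":0,"y":0.006,"z":0,"yaw":0,"jaw":15},
    {"x":0,"y":0.012,"z":0,"yaw":0,"jaw":15},
    {"x":0,"y":0.012,"z":0,"yaw":0,"jaw":15},
    {"x":0,"y":0.012,"z":0,"yaw":0,"jaw":15},
    {"x":0,"y":0.012,"z":0,"yaw":0,"jaw":15},
    {"x":0,"y":0.012,"z":0,"yaw":0,"jaw":15},
    {"x":0,"y":0.012,"z":0,"yaw":0,"jaw":15},
    {"x":0,"y":0.012,"z":0,"yaw":0,"jaw":15},
    {"x":0,"y":0.008,"z":0,"yaw":0,"jaw":15},
    {"x":0,"y":0.005,"z":0,"yaw":0,"jaw":15},
    {"x":0,"y":0,"z":0,"yaw":0,"jaw":15}
  ]
}}

```text
t: 4.12
position: [493.2, 26.2, 82.3]
tcp_rot: [-0.116, 0.993, -0.001, -0.0]
contact_force: [-5.0, -2.5, 3.0]
finger_gap: 20.6
gripper_force: 40.1
```

```bash
python3 -c "
from h import *
st()"
```

```text
t 4.12 jig [-113.1   67.2] z 82.3 ytool-jigy deg -0.03 F [-5.  -2.5  3. ] T [-0.404  0.884  0.006] gap 20.6 gf 40.1 q [-0.08  0.   -0.29  1.28 -0.   -0.31]
```

>>> {"api": "arm_command", "payload": {
  "targets": [
    {"x":0,"y":0.003,"z":0,"yaw":0,"jaw":15},
    {"x":0,"y":0.003,"z":0,"yaw":0,"jaw":15},
    {"x":0,"y":0.002,"z":0,"yaw":0,"jaw":15},
    {"x":0,"y":0.001,"z":0,"yaw":0,"jaw":15},
    {"x":0,"y":0.001,"z":0,"yaw":0,"jaw":15},
    {"x":0,"y":0,"z":0,"yaw":0,"jaw":15}
  ]
}}

```text
t: 4.62
position: [491.3, 33.9, 82.3]
tcp_rot: [-0.115, 0.993, -0.003, -0.0]
contact_force: [-2.9, -8.1, 2.0]
finger_gap: 21.0
gripper_force: 40.2
```

```bash
python3 -c "
from h import *
st()"
```

```text
t 4.62 jig [-113.2   75.1] z 82.3 ytool-jigy deg -0.12 F [-2.9 -8.1  2. ] T [-1.191  0.713 -0.02 ] gap 21.0 gf 40.2 q [-0.06 -0.   -0.29  1.28 -0.01 -0.29]
```

>>> {"api": "arm_command", "payload": {
  "targets": [
    {"x":0,"y":0.001,"z":0,"yaw":0,"jaw":15},
    {"x":0,"y":0.001,"z":0,"yaw":0,"jaw":15},
    {"x":0,"y":0.001,"z":0,"yaw":0,"jaw":15},
    {"x":0,"y":0,"z":0,"yaw":0,"jaw":15},
    {"x":0,"y":0,"z":0,"yaw":0,"jaw":15}
  ]
}}

```text
t: 5.03
position: [491.3, 34.1, 82.3]
tcp_rot: [-0.114, 0.993, -0.006, 0.0]
contact_force: [-2.9, -14.0, 0.1]
finger_gap: 21.0
gripper_force: 40.9
```

```bash
python3 -c "
from h import *
st()"
```

```text
t 5.03 jig [-113.1   75.2] z 82.3 ytool-jigy deg -0.23 F [ -2.9 -14.    0.1] T [-2.343  0.637  0.007] gap 21.0 gf 40.9 q [-0.06 -0.   -0.3   1.28 -0.01 -0.29]
```

The saddle is home: y holds at 75.2 while the force builds. I'll release, lift, move over the knob and pre-turn clockwise.

>>> {"api": "arm_command", "payload": {
  "targets": [
    {"x":0,"y":-0.003,"z":0,"yaw":0,"jaw":55},
    {"x":0,"y":0,"z":0,"yaw":0,"jaw":55},
    {"x":0,"y":0,"z":0,"yaw":0,"jaw":55},
    {"x":0,"y":0,"z":0.0,"yaw":0,"jaw":55},
    {"x":0,"y":0,"z":-0.03,"yaw":0,"jaw":55},
    {"x":0,"y":0,"z":-0.03,"yaw":0,"jaw":55},
    {"x":0,"y":0,"z":-0.03,"yaw":0,"jaw":55},
    {"x":0,"y":0,"z":-0.03,"yaw":0,"jaw":55},
    {"x":0,"y":0,"z":-0.02,"yaw":0,"jaw":100},
    {"x":-0.033,"y":0,"z":0,"yaw":0,"jaw":100},
    {"x":-0.033,"y":0,"z":0,"yaw":0,"jaw":100},
    {"x":-0.032,"y":0,"z":0,"yaw":0,"jaw":100},
    {"x":0,"y":0,"z":0,"yaw":6,"jaw":100},
    {"x":0,"y":0,"z":0,"yaw":6,"jaw":100},
    {"x":0,"y":0,"z":0,"yaw":6,"jaw":100},
    {"x":0,"y":0,"z":0,"yaw":6,"jaw":100},
    {"x":0,"y":0,"z":0,"yaw":6,"jaw":100},
    {"x":0,"y":0,"z":0,"yaw":0,"jaw":100}
  ]
}}

```text
t: 6.53
position: [586.8, 59.2, 220.4]
tcp_rot: [0.146, 0.989, 0.0, 0.0]
contact_force: [-1.2, -0.1, -0.2]
finger_gap: 85.4
gripper_force: 0.0
```

```bash
python3 look.py w3.png 75
python3 - <<'E'
from h import *
f=grab('top')
for p,z in(((-113.4,75),95),((-15,75),132)):
    c,s=np.cos(TH),np.sin(TH);w=np.array([[c,-s],[s,c]])@p+O
    print(np.round(proj(f,[*w,z]),1))
w=cv2.imread('pics/w3.png')
t=cv2.resize(f['color'][100:240,215:390,::-1],(560,448))
cv2.imwrite('pics/both.png',cv2.resize(np.vstack([w[120:],t]),(449,600)))
E
```

```text
t 6.53 jig [-14.4  77.7] z 220.4 ytool-jigy deg -30.1 F [-1.2 -0.1 -0.2] T [ 0.017 -0.022 -0.027] gap 85.4 gf 0.0 q [-0.01  0.21  0.22  1.57  0.    0.28]
[213.2 103.1]
[277.8 225.3]
[286.  207.4]
[278.6 171.5]
```

View pics/both.png

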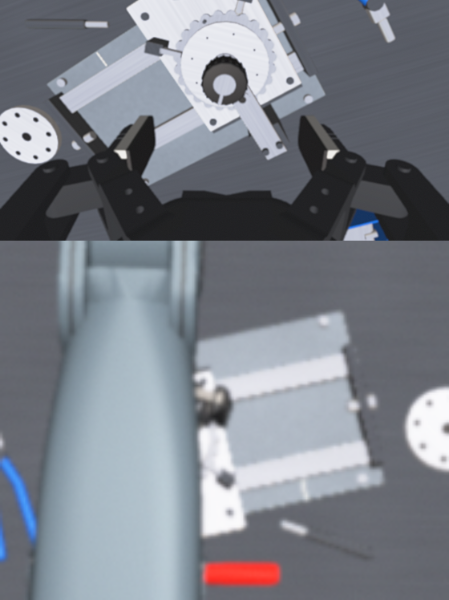

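In the wrist view the knob top is at about (280,222), against a predicted (278,225), so it's within 2 mm. Its line points about 42° clockwise, so it is in the third stop. I'll descend and grip.

>>> {"api": "arm_command", "payload": {
  "targets": [
    {"x":0.0,"y":-0.002,"z":0.025,"yaw":0,"jaw":100},
    {"x":0,"y":0,"z":0.025,"yaw":0,"jaw":100},
    {"x":0,"y":0,"z":0.025,"yaw":0,"jaw":100},
    {"x":0,"y":0,"z":0.015,"yaw":0,"jaw":100},
    {"x":0,"y":0,"z":0.007,"yaw":0,"jaw":100},
    {"x":0,"y":0,"z":0,"yaw":0,"jaw":100},
    {"x":0,"y":0,"z":0,"yaw":0,"jaw":38},
    {"x":0,"y":0,"z":0,"yaw":0,"jaw":38},
    {"x":0,"y":0,"z":0,"yaw":0,"jaw":38},
    {"x":0,"y":0,"z":0,"yaw":0,"jaw":38},
    {"x":0,"y":0,"z":0,"yaw":0,"jaw":38}
  ],
  "grip_force": 60
}}

```text
t: 7.55
position: [587.4, 56.8, 125.6]
tcp_rot: [0.145, 0.989, 0.001, 0.002]
contact_force: [-0.0, 0.5, 4.0]
finger_gap: 40.6
gripper_force: 61.4
```

```bash
python3 -c "
from h import *
st()"
```

```text
t 7.55 jig [-14.4  75.2] z 125.6 ytool-jigy deg -30.03 F [-0.   0.5  4. ] T [0.196 0.046 0.005] gap 40.6 gf 61.4 q [-0.02  0.22  0.04  1.38  0.    0.27]
```

Well centred and gripped, with a gap of 40.6 mm. I'll turn counter-clockwise.

>>> {"api": "arm_command", "payload": {
  "targets": [
    {"x":0,"y":0,"z":0,"yaw":-3,"jaw":38},
    {"x":0,"y":0,"z":0,"yaw":-3,"jaw":38},
    {"x":0,"y":0,"z":0,"yaw":-3,"jaw":38},
    {"x":0,"y":0,"z":0,"yaw":-3,"jaw":38},
    {"x":0,"y":0,"z":0,"yaw":-3,"jaw":38},
    {"x":0,"y":0,"z":0,"yaw":0,"jaw":38},
    {"x":0,"y":0,"z":0,"yaw":0,"jaw":38}
  ]
}}

```text
t: 8.13
position: [587.4, 56.9, 125.6]
tcp_rot: [0.016, 1.0, 0.0, 0.002]
contact_force: [-1.0, 0.6, 6.1]
finger_gap: 40.4
gripper_force: 61.9
```

```bash
python3 -c "
from h import *
st()"
```

```text
t 8.13 jig [-14.4  75.3] z 125.6 ytool-jigy deg -15.08 F [-1.   0.6  6.1] T [0.344 0.101 0.062] gap 40.4 gf 61.9 q [-0.02  0.22  0.04  1.38  0.    0.01]
```

>>> {"api": "arm_command", "payload": {
  "targets": [
    {"x":0,"y":0,"z":0,"yaw":-3,"jaw":38},
    {"x":0,"y":0,"z":0,"yaw":-3,"jaw":38},
    {"x":0,"y":0,"z":0,"yaw":-3,"jaw":38},
    {"x":0,"y":0,"z":0,"yaw":-3,"jaw":38},
    {"x":0,"y":0,"z":0,"yaw":-3,"jaw":38},
    {"x":0,"y":0,"z":0,"yaw":0,"jaw":38},
    {"x":0,"y":0,"z":0,"yaw":0,"jaw":38}
  ]
}}

```text
t: 8.72
position: [587.4, 57.0, 125.6]
tcp_rot: [-0.115, 0.993, 0.0, 0.002]
contact_force: [-0.4, 0.9, 5.4]
finger_gap: 40.4
gripper_force: 61.9
```

```bash
python3 -c "
from h import *
st()"
```

```text
t 8.72 jig [-14.4  75.5] z 125.6 ytool-jigy deg -0.07 F [-0.4  0.9  5.4] T [0.409 0.126 0.105] gap 40.4 gf 61.9 q [-0.02  0.22  0.04  1.38  0.   -0.25]
```

>>> {"api": "arm_command", "payload": {
  "targets": [
    {"x":0,"y":0,"z":0,"yaw":-3,"jaw":38},
    {"x":0,"y":0,"z":0,"yaw":-3,"jaw":38},
    {"x":0,"y":0,"z":0,"yaw":-3,"jaw":38},
    {"x":0,"y":0,"z":0,"yaw":-2,"jaw":38},
    {"x":0,"y":0,"z":0,"yaw":0,"jaw":38},
    {"x":0,"y":0,"z":0,"yaw":0,"jaw":38}
  ]
}}

```text
t: 9.22
position: [587.3, 57.1, 125.6]
tcp_rot: [-0.21, 0.978, 0.0, 0.002]
contact_force: [-0.5, 0.8, 6.4]
finger_gap: 40.7
gripper_force: 61.9
```

```bash
python3 -c "
from h import *
st()"
```

```text
t 9.22 jig [-14.4  75.5] z 125.6 ytool-jigy deg 10.94 F [-0.5  0.8  6.4] T [0.47  0.16  0.162] gap 40.7 gf 61.9 q [-0.02  0.22  0.04  1.38  0.   -0.44]
```

>>> {"api": "arm_command", "payload": {
  "targets": [
    {"x":0,"y":0,"z":0,"yaw":-2,"jaw":38},
    {"x":0,"y":0,"z":0,"yaw":0,"jaw":38}
  ]
}}

```text
t: 9.38
position: [587.3, 57.1, 125.6]
tcp_rot: [-0.228, 0.974, 0.0, 0.002]
contact_force: [0.1, 1.0, 6.0]
finger_gap: 40.4
gripper_force: 61.9
```

```bash
python3 -c "
from h import *
st()"
```

```text
t 9.38 jig [-14.4  75.6] z 125.6 ytool-jigy deg 13.02 F [0.1 1.  6. ] T [0.507 0.105 0.269] gap 40.4 gf 61.9 q [-0.02  0.22  0.04  1.38  0.   -0.48]
```

>>> {"api": "arm_command", "payload": {
  "targets": [
    {"x":0,"y":0,"z":0,"yaw":-2,"jaw":38},
    {"x":0,"y":0,"z":0,"yaw":0,"jaw":38}
  ]
}}

```text
t: 9.55
position: [587.3, 57.2, 125.5]
tcp_rot: [-0.244, 0.97, 0.0, 0.002]
contact_force: [-0.1, 2.1, 5.7]
finger_gap: 40.2
gripper_force: 61.9
```

```bash
python3 -c "
from h import *
st()"
```

```text
t 9.55 jig [-14.4  75.6] z 125.5 ytool-jigy deg 14.97 F [-0.1  2.1  5.7] T [0.472 0.153 0.087] gap 40.2 gf 61.9 q [-0.02  0.22  0.04  1.38  0.   -0.51]
```

>>> {"api": "arm_command", "payload": {
  "targets": [
    {"x":0,"y":0,"z":0,"yaw":-2,"jaw":38},
    {"x":0,"y":0,"z":0,"yaw":0,"jaw":38}
  ]
}}

```text
t: 9.72
position: [587.3, 57.2, 125.5]
tcp_rot: [-0.259, 0.966, 0.001, 0.002]
contact_force: [-0.6, 2.2, 6.0]
finger_gap: 40.3
gripper_force: 61.9
```

```bash
python3 -c "
from h import *
st()
f=grab('wrist');cv2.imwrite('pics/w4.png',f['color'][:,:,::-1])"
```

```text
t 9.72 jig [-14.4  75.6] z 125.5 ytool-jigy deg 16.75 F [-0.6  2.2  6. ] T [ 0.609  0.09  -0.975] gap 40.3 gf 61.9 q [-0.02  0.22  0.04  1.38  0.   -0.54]
```

View pics/w4.png

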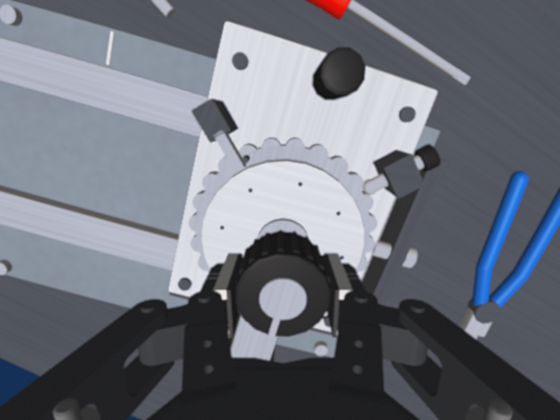

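Torque jumps to −0.98 at 16.75°, so that's the hard end. The knob line at about (278,335) agrees with the zero stop. I'll back off into the zero detent and check the torque.

>>> {"api": "arm_command", "payload": {
  "targets": [
    {"x":0,"y":0,"z":0,"yaw":1.5,"jaw":38},
    {"x":0,"y":0,"z":0,"yaw":0,"jaw":38},
    {"x":0,"y":0,"z":0,"yaw":0,"jaw":38}
  ]
}}

```text
t: 10.02
position: [587.3, 57.2, 125.6]
tcp_rot: [-0.247, 0.969, 0.0, 0.002]
contact_force: [0.4, 2.4, 6.1]
finger_gap: 40.2
gripper_force: 61.9
```

```bash
python3 -c "
from h import *
st()"
```

```text
t 10.02 jig [-14.4  75.6] z 125.6 ytool-jigy deg 15.35 F [0.4 2.4 6.1] T [ 0.52   0.172 -0.272] gap 40.2 gf 61.9 q [-0.02  0.22  0.04  1.38  0.   -0.52]
```

>>> {"api": "arm_command", "payload": {
  "targets": [
    {"x":0,"y":0,"z":0,"yaw":3,"jaw":38},
    {"x":0,"y":0,"z":0,"yaw":3,"jaw":38},
    {"x":0,"y":0,"z":0,"yaw":3,"jaw":38},
    {"x":0,"y":0,"z":0,"yaw":3,"jaw":38},
    {"x":0,"y":0,"z":0,"yaw":3,"jaw":38},
    {"x":0,"y":0,"z":0,"yaw":0,"jaw":38},
    {"x":0,"y":0,"z":0,"yaw":0,"jaw":38}
  ]
}}

```text
t: 10.6
position: [587.4, 57.1, 125.6]
tcp_rot: [-0.119, 0.993, 0.0, 0.002]
contact_force: [-1.0, 1.5, 5.5]
finger_gap: 40.3
gripper_force: 61.9
```

```bash
python3 -c "
from h import *
st()"
```

```text
t 10.60 jig [-14.3  75.5] z 125.6 ytool-jigy deg 0.34 F [-1.   1.5  5.5] T [ 0.41   0.059 -0.335] gap 40.3 gf 61.9 q [-0.02  0.22  0.04  1.38  0.   -0.26]
```

>>> {"api": "arm_command", "payload": {
  "targets": [
    {"x":0,"y":0,"z":0,"yaw":3,"jaw":38},
    {"x":0,"y":0,"z":0,"yaw":3,"jaw":38},
    {"x":0,"y":0,"z":0,"yaw":3,"jaw":38},
    {"x":0,"y":0,"z":0,"yaw":3,"jaw":38},
    {"x":0,"y":0,"z":0,"yaw":3,"jaw":38},
    {"x":0,"y":0,"z":0,"yaw":0,"jaw":38},
    {"x":0,"y":0,"z":0,"yaw":0,"jaw":38}
  ]
}}

```text
t: 11.18
position: [587.4, 56.9, 125.5]
tcp_rot: [0.012, 1.0, 0.001, 0.002]
contact_force: [0.7, 1.3, 6.2]
finger_gap: 40.6
gripper_force: 61.9
```

```bash
python3 -c "
from h import *
st()"
```

```text
t 11.18 jig [-14.3  75.3] z 125.5 ytool-jigy deg -14.66 F [0.7 1.3 6.2] T [ 0.32   0.041 -0.298] gap 40.6 gf 61.9 q [-0.02  0.22  0.04  1.38  0.    0.01]
```

>>> {"api": "arm_command", "payload": {
  "targets": [
    {"x":0,"y":0,"z":0,"yaw":3,"jaw":38},
    {"x":0,"y":0,"z":0,"yaw":3,"jaw":38},
    {"x":0,"y":0,"z":0,"yaw":3,"jaw":38},
    {"x":0,"y":0,"z":0,"yaw":3,"jaw":38},
    {"x":0,"y":0,"z":0,"yaw":2,"jaw":38},
    {"x":0,"y":0,"z":0,"yaw":0,"jaw":38},
    {"x":0,"y":0,"z":0,"yaw":0,"jaw":38}
  ]
}}

```text
t: 11.77
position: [587.4, 56.8, 125.6]
tcp_rot: [0.134, 0.991, 0.001, 0.002]
contact_force: [0.2, 2.4, 6.1]
finger_gap: 40.6
gripper_force: 61.9
```

```bash
python3 -c "
from h import *
st()"
```

```text
t 11.77 jig [-14.4  75.2] z 125.6 ytool-jigy deg -28.68 F [0.2 2.4 6.1] T [ 0.26   0.06  -0.339] gap 40.6 gf 61.9 q [-0.02  0.22  0.04  1.38  0.    0.25]
```

The torque repeats every 15°, and the tool is 1.3° short of the third stop's centre at about −30°. I'll ease the rest.

>>> {"api": "arm_command", "payload": {
  "targets": [
    {"x":0,"y":0,"z":0,"yaw":0.7,"jaw":38},
    {"x":0,"y":0,"z":0,"yaw":0.6,"jaw":38},
    {"x":0,"y":0,"z":0,"yaw":0,"jaw":38},
    {"x":0,"y":0,"z":0,"yaw":0,"jaw":38}
  ]
}}

```text
t: 12.1
position: [587.4, 56.8, 125.6]
tcp_rot: [0.145, 0.99, 0.001, 0.002]
contact_force: [0.1, 2.3, 6.4]
finger_gap: 40.6
gripper_force: 61.9
```

```bash
python3 -c "
from h import *
st()
f=grab('wrist');g=grab('side')
a=f['color'][150:410,100:480,::-1];b=g['color'][150:290,180:320,::-1]
cv2.imwrite('pics/fin.png',np.hstack([cv2.resize(a,(500,342)),cv2.resize(b,(300,342))]))"
```

```text
t 12.10 jig [-14.4  75.2] z 125.6 ytool-jigy deg -29.92 F [0.1 2.3 6.4] T [ 0.241  0.073 -0.084] gap 40.6 gf 61.9 q [-0.02  0.22  0.04  1.38  0.    0.27]
```

View pics/fin.png

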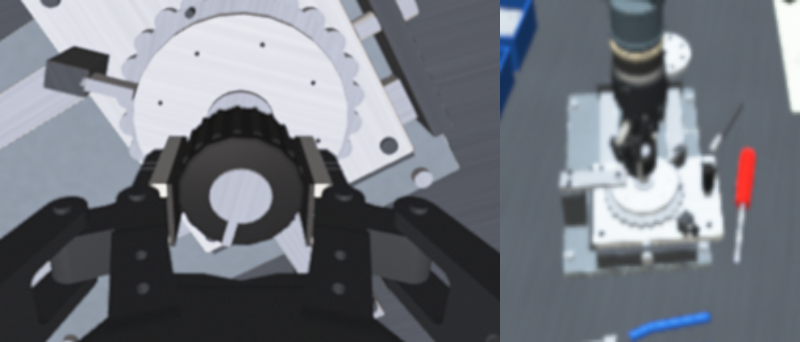

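The line sits about 15° clockwise of the tool's axis, which is itself at 30°, so the knob is at 45°: the third stop. The saddle is against its stop under the arm, torque is near zero and the knob is still gripped, so I'm handing in.

```bash
python3 -c "
from rig import job
print(job.job_done())"
```

```text
the job is handed in; nothing more can be done
None
```

The job is handed in at about 12 s: the saddle is home against the stop screw, and the knob was turned back to zero, then three clicks clockwise to the third stop, where it is still gripped; no verdict came back.

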